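Seat a sample rotor in its tumbling mixer

TASK

Draw the sample rotor out of its drying sleeve by a bare shaft end, lay it down flat on the grey mat and let go of it. Then take it again by its blue middle and lower it level into the two open slots of the mixer, pressing it with the gripper past the spring gates until both shaft ends rest on the slot floors, and let go. Leave the glassware and the other things on the bench where they are.

Things in the scene. Friction and masses are not known exactly. Their poses are not given: they have to be found in the camera images.
- rotor: Loose rotor, 0.36 kg, alike from either end. Steel axle 10 mm thick, 200 mm long along x; origin on the axle line, mid length. Blue square grip bar 22 x 22 mm, x -36 to 36 mm; white 52 x 52 mm plates at x 36 to 46 mm either side, tube caps on them to 52 mm, then bare axle to 100 mm. Lying flat: axle line 26 mm up. It starts in the sleeve within 8 mm of its middle, axle line 30 mm above the bench.
- rotor_a (a point): Point on the rotor's axle line 76 mm from its middle, at rotor +x: the bare part that goes into a slot. At the start the bare ends stick out of the sleeve (over 30 mm) and only they can be grasped.
- rotor_b (a point): The same at rotor -x.
- sleeve: Fixed white drying sleeve with a clear roof, 116 mm long (its x), 68 mm wide (y), 70 mm high, open at both ends; origin at the centre of its underside. Its -x end faces the mat: the rotor can be drawn straight out along the sleeve's -x. Inside it is 58 mm wide and 62 mm high over a 4 mm floor; walls 5 mm, roof 4 mm.
- mat: Flat grey mat fixed to the bench, 160 mm (x) by 240 mm (y), 4 mm thick; origin at the centre of its underside.
- mixer: Fixed mixer; takes the rotor either way round. Origin on the bench midway between two uprights; x along the axle line to the motor head (box, x 114 to 184 mm, 120 mm high). Base plate 30 mm high, y +-65 mm. Uprights at x 66 to 86 mm either side, 52 mm wide in y, each with a slot open at the top: 12.5 mm wide, at y = 0, floor 70 mm up, straight to 98 mm, then flaring to 26 mm wide at 110 mm.
- seat_near (a point): Where the axle line lies when seated in the slot away from the motor head: 75 mm above the bench, mixer x = -76 mm. An orange spring gate lies across each slot at 90 mm height, hinged on the +y wall; pressed down (about 3 to 8 N each, more than the weight of the rotor) it pushes the axle towards -y, folds away and springs back above the axle: give way sideways.
- seat_motor (a point): The same for the slot next to the motor head, mixer x = +76 mm.
- beaker: Empty glass beaker, 68 mm diameter, 85 mm high, origin under its centre. Leave alone.
- flask: Green glass conical flask, 84 mm diameter at the foot, 120 mm high, origin under its centre. Leave alone.
- reagent: Amber bottle, 60 mm diameter, 120 mm high, origin under its centre. Leave alone.
- slidebox: Clear box for slides, 30 x 85 x 25 mm, origin under its centre. Leave alone.
- dish: Clear closed culture dish, 90 mm diameter, 14 mm high, origin under its centre. Leave alone.
There are look-alikes about, which are no part of the job. There is more than one size of the rotor; the one meant has the size given above.

How it is judged:
By the outcome, as a careful person would: the job done as asked, in the order asked, and still so for the second after the job is handed in, with the robot touching nothing.
It also fails if it takes over 72 s, if anything falls off the work surface, if the arm or the gripper's body presses on something with over 40 N, if the wrist force passes 120 N, or if a joint passes its speed limit or range.

ROBOT

A 6-joint arm with a two-finger parallel gripper is mounted at the origin on the work surface. World frame = base frame: x ahead of the robot, y to its left, z up, the work surface at z = 0. Lengths are in m, angles in rad, forces in N, time in s.
With the tool pointing down it reaches from about 0.375 to 0.9 m from the base axis. Payload 3.1 kg.
Tool frame: the origin (TCP) lies between the finger pads; the fingertips stand 8 mm ahead of it and the grasp point (between the pads) lies 11 mm behind it; z points along the fingers, y is the line along which they close (so a half turn about z gives the same grasp; the last joint's range is limited). The gripper opens to 87 mm and grips with 3 to 60 N. Pads are 19 mm wide; open, the fingers measure 117 mm over their backs; the gripper's body (75 mm by 190 mm) begins 51 mm behind the grasp point.
Start: joints at [-0.178, 0.527, 1.433, -0, 1.181, -0.178], TCP at [0.625, 0, 0.231] pointing down, gripper open.
Joint ranges: [-3.08, 3.08], [-0.75, 2.2], [0.22, 2.44], [-1.43, 4.57], [0, 2.65], [-2.85, 2.85]. Speed limits (rad/s): [2.79, 2.79, 3.14, 3.14, 3.14, 3.14].

INTERFACE

Orientations are given as a unit quaternion [x, y, z, w].
In Python, from rig import robot, vision, job gives the robot as it stands.
- The arm moves only by the shell command python3 -m handwheel 'ROWS' [OPENING] [FORCE]. ROWS is JSON, a list of rows, each a list of 4 numbers: the shift along the tool's x, y, z as a fraction of full scale, then the turn about the tool's z as a fraction of full scale. A call has 1 to 20 rows; each row is the pose to reach, as a shift and turn from the pose commanded when the call began, along the tool's axes at that moment, turning the shorter way round; what a row does not reach only later rows make up. Full scale, the value 1, is 300 mm for a shift and 2 pi rad for a turn. A row lasts 1/12 s, in which the tool goes at most 41.7 mm and 7.16 degrees, less where a joint would pass 70% of its speed; a pose out of reach is approached as far as the arm can. A call with a number of a shift or a turn outside -1 to 1 is refused whole. A call with a gripper value outside its range is refused whole. OPENING is the opening in per cent of the stroke, from 0 (shut) to 100 (fully open), set as the call begins (- or left out, the last holds). The fingers move at their own pace and stop on an object; FORCE is the grip in N (left out, the last holds). Time passes only in rows, so rows that repeat a pose let the fingers close. It gives the time, the measured TCP pose, the force, the opening and the grip force at its end, in the units of the state.
- robot.get_obs(): the state, without advancing time (a new reading comes with each control period).
- vision.camera(name): name is "scene" or "side" or "wrist"; returns a dict with "frame" (400x640x3 uint8, red, green, blue), "K" (3x3 intrinsics, pixels), "cam_to_world" (4x4, takes a point from camera to world coordinates); the wrist camera has in their place "hand_eye" (4x4, takes a point from camera to tool coordinates, whose origin is the TCP and whose axes are the flange's). Camera axes: x right, y down, z forward; pixel columns grow to the right and rows downward; lengths in m; the calibration is good to about 2 mm. A picture is of the moment at which its call begins: read the wrist's pose just before it. There is no depth.
- job.hand_in(): hands the job in; it is judged then, once.
Trained networks look in the newest picture that a camera, given by its name, has taken for a name from the list of things; names that differ only in an ending like _2 or _b are one class to them, and where a whole thing is asked for, a point or a joint stands for the part that bears it (a point fixed in the world has none). Each returns a list of dicts, best first, with "conf" (0 to 1); they miss things now and then, are a little off and sometimes report something else, mostly with a low value. They report only what shows in the picture. A call takes as long as a camera call. They do not tell look-alikes from the thing itself.
- vision.look_for(camera, label): "point" ([row, column] in pixels, amid what is visible of it).
- vision.outline_of(camera, label): "mask" (400x640 bool, what is visible of it) and "point" ([row, column] in pixels, amid what is visible of it).
The state is a dict: "time": time; "q": joint angles; "joint_velocities": joint speeds; "joint_torque": joint torques, N m; "position": TCP position; "tool_rot": TCP orientation; "ft_force": force on the tool from outside, world axes, zero at the start; "moment": the same for the moment, N m; "grip_width": finger opening in m; "grip_force": force on a finger pad.
Only numpy, scipy, OpenCV 4.12 (cv2) and the standard library are available. Lean on these libraries where they do the work, as an engineer would, in place of code of your own. Each camera call takes 0.05 s, during which the arm holds its last target. There are 200 camera calls.

## Working session

There is one attempt and no reset: what is moved stays moved. The work goes in short steps, Python scripts to look and compute and a shell command to move; the robot and the scene stay as the last step left them, time stands still between calls to the robot, and variables do not carry over. Pictures are saved under pics/ and viewed, at most 10 in all, crops included, and the job is handed in when it is done.

```bash
mkdir -p pics; ls
cat > h.py <<'E'
import numpy as np,cv2
from rig import robot,vision,job
from scipy.spatial.transform import Rotation as R
def cam(n):
    o=robot.get_obs(); c=vision.camera(n)
    if n=='wrist':
        T=np.eye(4);T[:3,:3]=R.from_quat(o['tool_rot']).as_matrix();T[:3,3]=o['position'];M=T@c['hand_eye']
    else: M=np.array(c['cam_to_world'])
    return c['frame'],np.array(c['K']),M
def ray(K,M,rc,z):
    d=M[:3,:3]@np.linalg.inv(K)@np.array([rc[1],rc[0],1.]);return M[:3,3]+d*(z-M[2,3])/d[2]
def proj(K,M,P):
    P=np.atleast_2d(P);p=(P-M[:3,3])@M[:3,:3]@K.T;return p[:,[1,0]]/p[:,2:]
def save(f,name): cv2.imwrite('pics/'+name,cv2.cvtColor(f,cv2.COLOR_RGB2BGR))
E
python3 - <<'E'
from h import *
print(robot.get_obs())
for n in ['scene','side']:
    f,K,M=cam(n);save(f,n+'0.png');print(n,M.round(3).tolist(),K[0,0])
    for l,z in [('rotor',.03),('rotor_a',.03),('sleeve',.035),('mat',.004),('mixer',.05),('beaker',.04),('flask',.04),('reagent',.06),('slidebox',.012),('dish',.007)]:
        print(l,[(np.round(d['point']).tolist(),round(d['conf'],2),ray(K,M,d['point'],z)[:2].round(3).tolist()) for d in vision.look_for(n,l)[:4]])
E
```

```text
pics
{'time': 0.0, 'q': array([-1.78468761e-01,  5.28443589e-01,  1.43392900e+00,  1.57636445e-05,
        1.18137062e+00, -1.78513619e-01]), 'joint_velocities': array([-1.49158205e-03,  7.64011040e-05,  1.45831196e-04, -1.58559460e-03,
       -7.77467993e-04, -6.89727275e-04]), 'joint_torque': array([-5.45745443e-04, -4.40045428e+01, -1.76593530e+01,  6.32597599e-02,
        5.83207863e-02, -1.53719384e-04]), 'position': array([6.24278032e-01, 1.83630560e-04, 2.29576988e-01]), 'tool_rot': array([ 7.07092634e-01,  7.07120111e-01, -6.07275463e-04, -8.87406691e-04]), 'ft_force': array([-0.87639377, -0.30278675, -0.1768785 ]), 'moment': array([ 0.01380067, -0.01176972,  0.00859054]), 'grip_force': 0.0, 'grip_width': 0.08738078596138829}
scene [[0.57, 0.673, -0.47, 1.109], [0.821, -0.48, 0.309, -0.356], [-0.018, -0.562, -0.827, 1.174], [0.0, 0.0, 0.0, 1.0]] 480.1407372143877
rotor [([148.0, 395.0], 0.79, [0.462, 0.373]), ([196.0, 392.0], 0.57, [0.593, 0.248]), ([94.0, 356.0], 0.48, [0.207, 0.418])]
rotor_a [([148.0, 395.0], 0.79, [0.462, 0.373]), ([196.0, 392.0], 0.57, [0.593, 0.248]), (
[... 620 characters left out ...]
448.0], 0.67, [0.192, 0.37]), ([188.0, 214.0], 0.41, [0.798, -0.093])]
rotor_a [([337.0, 309.0], 0.94, [0.455, 0.404]), ([316.0, 235.0], 0.7, [0.608, 0.371]), ([336.0, 448.0], 0.67, [0.192, 0.37]), ([188.0, 214.0], 0.41, [0.798, -0.093])]
sleeve [([295.0, 246.0], 0.68, [0.599, 0.314])]
mat [([232.0, 298.0], 0.59, [0.529, 0.05])]
mixer [([150.0, 317.0], 0.63, [0.524, -0.321])]
beaker [([240.0, 181.0], 0.96, [0.798, 0.161])]
flask [([188.0, 214.0], 0.64, [0.791, -0.079]), ([292.0, 247.0], 0.61, [0.598, 0.312])]
reagent [([211.0, 198.0], 0.82, [0.786, 0.065])]
slidebox [([211.0, 201.0], 0.73, [0.808, -0.002]), ([201.0, 241.0], 0.52, [0.71, -0.061])]
dish [([234.0, 230.0], 0.83, [0.703, 0.084])]
```

```bash
python3 -c "
import cv2,numpy as np
a=cv2.imread('pics/scene0.png');b=cv2.imread('pics/side0.png');print(a.shape)"
```

```text
(400, 640, 3)
```

View pics/scene0.png

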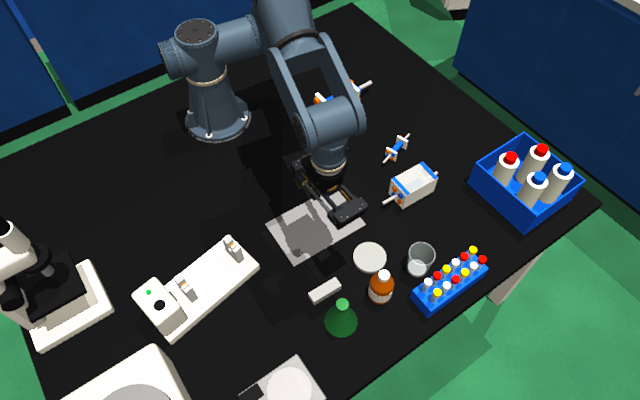

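View pics/side0.png

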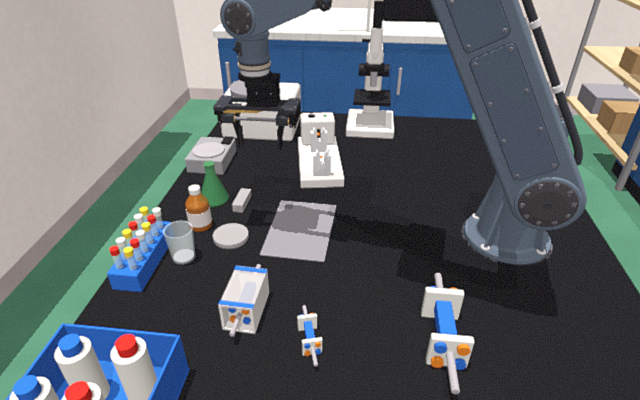

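The scene shows three rotors. The small one at (148,395) is too short, and the one at (94,356) lies loose near the base. The third is in the white sleeve at (182,415) and is the one meant. The mat is at about (230,310), and the mixer uprights are at (245,232) and (288,185). Next I'll fit the poses and check the candidate in a crop.

```bash
cat > fit.py <<'E'
from h import *
from scipy.optimize import minimize
def box(x0,x1,y0,y1,z0,z1): return np.array([[x,y,z] for x in(x0,x1) for y in(y0,y1) for z in(z0,z1)])
S={'sleeve':[box(-.058,.058,-.034,.034,0,.07)],'mat':[box(-.08,.08,-.12,.12,0,.004)]}
def sil(parts,p,K,M):
    im=np.zeros((400,640),np.uint8);c,s=np.cos(p[2]),np.sin(p[2])
    for b in parts:
        w=b@np.array([[c,s,0],[-s,c,0],[0,0,1]])+[p[0],p[1],0]
        h=cv2.convexHull((proj(K,M,w)[:,::-1]*16).round().astype(np.int32))
        cv2.fillConvexPoly(im,h,255,shift=4,lineType=cv2.LINE_AA)
    return im/255.
def fit(parts,views,x0s):
    def cost(p): 
        return sum(1-np.minimum(m,s).sum()/np.maximum(m,s).sum() for K,M,m in views for s in [sil(parts,p,K,M)])
    best=min((minimize(cost,x0,method='Nelder-Mead',options=dict(initial_simplex=np.array(x0)+np.vstack([np.zeros(3),np.diag([.015,.015,.2])]))) for x0 in x0s),key=lambda r:r.fun)
    return best.x,best.fun
E
python3 - <<'E'
from fit import *
V={n:cam(n) for n in('scene','side')}
for l,c in (('sleeve',(.597,.32)),('mat',(.53,.03))):
    for sel in (('scene',),('side',),('scene','side')):
        vs=[]
        for n in sel:
            o=vision.outline_of(n,l)
            if o: vs.append((V[n][1],V[n][2],o[0]['mask'].astype(float)))
        if vs: print(l,sel,fit(S[l],vs,[(*c,a) for a in np.arange(-.9,2.1,.5)]))
f,K,M=V['scene']
# uprights: tops at z=.11
for rc in ((238,232),(281,184)): print(ray(K,M,rc,.11))
a=cv2.resize(f[120:220,340:480],None,fx=4,fy=4,interpolation=2)
b=cv2.resize(V['side'][0][250:350,200:340],None,fx=4,fy=4,interpolation=2)
save(cv2.copyMakeBorder(a,0,0,0,0,0),'s1.png')
c=cv2.resize(np.hstack([f[120:220,360:460],V['side'][0][255:355,200:300],f[210:310,150:250]]),None,fx=2.6,fy=2.6,interpolation=2)
save(c,'crop1.png')
E
```

```text
sleeve ('scene',) (array([0.59921858, 0.32032811, 1.56079783]), np.float64(0.16638023434423488))
sleeve ('side',) (array([ 0.60055776,  0.32068971, -1.6084582 ]), np.float64(0.18302352618447348))
sleeve ('scene', 'side') (array([ 0.60007994,  0.32084649, -1.60053831]), np.float64(0.3563313779227897))
mat ('side',) (array([ 0.52718595,  0.02373715, -0.02767841]), np.float64(0.08547594152449345))
mat ('scene', 'side') (array([ 0.52718595,  0.02373715, -0.02767841]), np.float64(0.08547594152449345))
[ 0.49421936 -0.20440176  0.11      ]
[ 0.5303487  -0.35637141  0.11      ]
```

View pics/crop1.png

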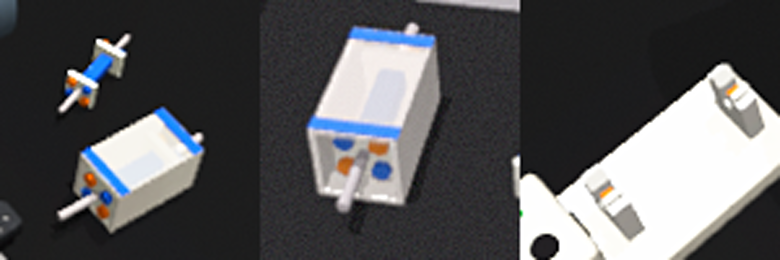

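The crop shows the full-size rotor in the sleeve, with the mat-side axle end at about scene (202,388). The loose one next to it is the small size. The sleeve axis runs roughly along world y, so I'll go above the mat-side end.

```bash
python3 -m handwheel '[[0.12,-0.02,0,0],[0.25,-0.04,0,0],[0.38,-0.06,0,0],[0.5,-0.08,0,0],[0.6,-0.09,0,0],[0.68,-0.09,0,0],[0.73,-0.09,0,0],[0.73,-0.09,0,0],[0.73,-0.09,0,0]]' 60 60
python3 - <<'E'
from fit import *
f,K,M=cam('wrist');save(f,'w1.png');print(M.round(3).tolist())
for n in('rotor','sleeve','rotor_a'):
    print(n,[(np.round(d['point']),d['conf'],ray(K,M,d['point'],.03)) for d in vision.look_for('wrist',n)])
E
```

```text
time: 2.35
position: [0.598, 0.2191, 0.2304]
tool_rot: [0.707, 0.708, -0.0, 0.0]
ft_force: [-0.1, 0.1, -0.5]
grip_width: 0.0523
grip_force: 0.0
[[1.0, 0.002, 0.002, 0.599], [0.002, -0.958, -0.285, 0.298], [0.001, 0.285, -0.958, 0.386], [0.0, 0.0, 0.0, 1.0]]
rotor [(array([120.,  16.]), 0.92, array([0.24211986, 0.28882064, 0.03      ])), (array([ 48., 201.]), 0.82, array([0.46334212, 0.36453801, 0.03      ])), (array([220., 498.]), 0.64, array([0.81694981, 0.1676182 , 0.03      ])), (array([153., 329.]), 0.6, array([0.60245708, 0.25189714, 0.03      ]))]
sleeve [(array([ 81., 331.]), 0.57, array([0.60384604, 0.33149696, 0.03      ]))]
rotor_a [(array([120.,  16.]), 0.92, array([0.24211986, 0.28882064, 0.03      ])), (array([ 48., 201.]), 0.82, array([0.46334212, 0.36453801, 0.03      ])), (array([220., 498.]), 0.64, array([0.81694981, 0.1676182 , 0.03      ])), (array([153., 329.]), 0.6, array([0.60245708, 0.25189714, 0.03      ]))]
```

View pics/w1.png

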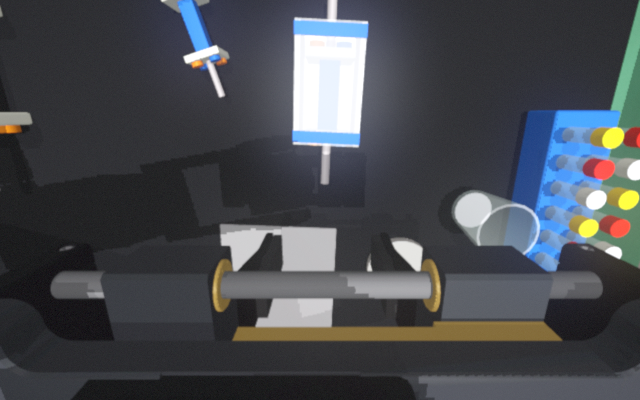

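The wrist view shows the axle leaving the sleeve at (147,327), ending at (184,325). The far stub is at (10,332).

Run:
```python
from fit import *
f,K,M=cam('wrist')
for rc in((184,325),(165,326),(150,327),(10,332)): print(ray(K,M,rc,.03))
for rc in((146,293.5),(146,360),(20,295),(22,367)): print(ray(K,M,rc,.07))
print(ray(K,M,(228,222),.004),ray(K,M,(229,336),.004))
```

```text
[0.59781989 0.21216728 0.03      ]
[0.59907954 0.23557163 0.03      ]
[0.60029119 0.25345336 0.03      ]
[0.60560488 0.39872181 0.03      ]
[0.56510828 0.2624689  0.07      ]
[0.63471794 0.26237084 0.07      ]
[0.5703079  0.37904358 0.07      ]
[0.63772879 0.37730718 0.07      ]
[0.45632062 0.14433806 0.004     ] [0.61266231 0.14261761 0.004     ]
```

```bash
python3 -m handwheel '[[0.05,0.003,0.1,0.006],[0.053,0.003,0.22,0.006],[0.053,0.003,0.34,0.006],[0.053,0.003,0.45,0.006],[0.053,0.003,0.54,0.006],[0.053,0.003,0.62,0.006],[0.053,0.003,0.68,0.006],[0.053,0.003,0.704,0.006],[0.053,0.003,0.704,0.006],[0.053,0.003,0.704,0.006]]' 60 60 && python3 -m handwheel '[[0,0,0,0],[0,0,0,0],[0,0,0,0],[0,0,0,0],[0,0,0,0],[0,0,0,0],[0,0,0,0]]' 0 60
```

```text
time: 3.43
position: [0.5995, 0.2344, 0.0197]
tool_rot: [0.721, 0.693, 0.0, 0.0]
ft_force: [0.1, 0.5, 0.7]
grip_width: 0.0522
grip_force: 0.0
time: 4.02
position: [0.5988, 0.235, 0.0195]
tool_rot: [0.72, 0.694, 0.0, 0.0]
ft_force: [-1.0, -0.5, 0.7]
grip_width: 0.0131
grip_force: 0.6
```

```bash
python3 -m handwheel '[[0,0,0,0],[0,0,0,0],[0,0,0,0],[0,0,-0.006,0],[0,0,-0.012,0],[0,0,-0.012,0],[-0.03,0,-0.012,0],[-0.08,0,-0.012,0],[-0.13,0,-0.012,0],[-0.18,0,-0.012,0]]' 0 60
python3 - <<'E'
from h import *
f,K,M=cam('side');save(f[220:380,150:370].repeat(3,0).repeat(3,1),'p1.png')
E
```

```text
time: 4.85
position: [0.5965, 0.1789, 0.0227]
tool_rot: [0.72, 0.694, -0.0, -0.0]
ft_force: [-0.0, 0.3, -2.0]
grip_width: 0.0084
grip_force: 60.0
```

View pics/p1.png

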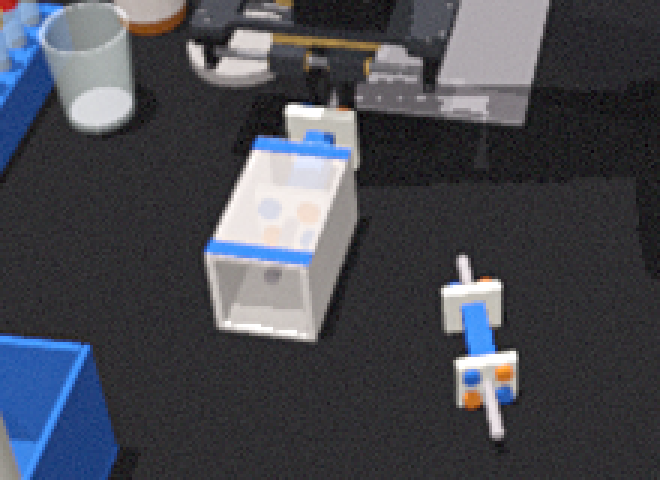

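The near plate is clear of the sleeve (crop about (320,135)) and the rotor is following the gripper. I'll continue the pull.

```bash
python3 -m handwheel '[[-0.06,0,0,0],[-0.13,0,0,0],[-0.2,0,0,0],[-0.27,0,0,0],[-0.33,0,0,0],[-0.38,0,0,0],[-0.4,0,0,0],[-0.4,0,0,0],[-0.4,0,-0.06,0],[-0.4,0,-0.12,0],[-0.4,0,-0.12,0]]' 0 60
python3 - <<'E'
from h import *
f,K,M=cam('side');save(f[180:340,150:370].repeat(3,0).repeat(3,1),'p2.png')
E
```

```text
time: 5.82
position: [0.5945, 0.0614, 0.0617]
tool_rot: [0.72, 0.694, 0.002, 0.002]
ft_force: [1.4, -0.1, -2.2]
grip_width: 0.0077
grip_force: 60.0
```

View pics/p2.png

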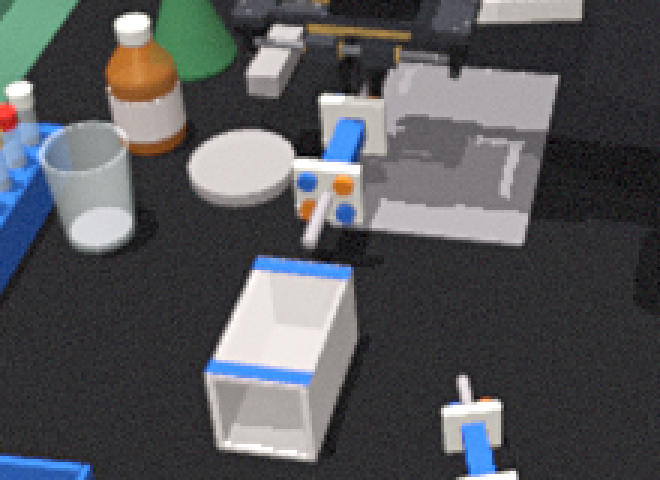

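```bash
python3 -m handwheel '[[-0.05,-0.03,0,0],[-0.12,-0.06,0,0],[-0.2,-0.1,0,0],[-0.28,-0.15,0,0],[-0.35,-0.19,0,0],[-0.386,-0.2,0,0],[-0.386,-0.2,0,0],[-0.386,-0.2,0.03,0],[-0.386,-0.2,0.07,0],[-0.386,-0.2,0.1,0],[-0.386,-0.2,0.12,0],[-0.386,-0.2,0.13,0],[-0.386,-0.2,0.135,0],[-0.386,-0.2,0.138,0],[-0.386,-0.2,0.138,0],[-0.386,-0.2,0.138,0]]' 0 60
```

```text
time: 7.2
position: [0.5282, -0.052, 0.0186]
tool_rot: [0.72, 0.694, 0.0, 0.0]
ft_force: [-2.5, -0.2, 7.2]
grip_width: 0.0083
grip_force: 60.0
```

```bash
python3 -m handwheel '[[0,0,0,0],[0,0,0,0],[0,0,0,0],[0,0,0,0],[0,0,0,0],[0,0,-0.04,0],[0,0,-0.12,0],[0,0,-0.24,0],[0,0,-0.36,0],[0,0,-0.48,0],[0,0,-0.58,0],[0,0,-0.6,0],[0,0,-0.6,0]]' 60 60
python3 - <<'E'
from h import *
f,K,M=cam('wrist');save(f,'w2.png')
for d in vision.outline_of('wrist','rotor'):
    m=d['mask'];ys,xs=np.nonzero(m);print(d['conf'],np.round(d['point']),xs.min(),xs.max(),ys.min(),ys.max(),ray(K,M,d['point'],.03))
E
```

```text
time: 8.28
position: [0.5296, -0.0528, 0.2001]
tool_rot: [0.72, 0.694, 0.002, 0.003]
ft_force: [0.4, -0.5, -0.7]
grip_width: 0.0524
grip_force: 0.0
0.56 [ 96. 323.] 295 351 0 202 [0.53175456 0.04153205 0.03      ]
```

View pics/w2.png

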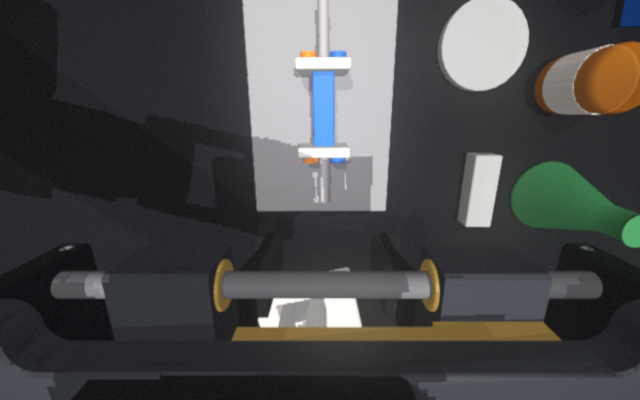

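The rotor lies flat on the mat. The blue bar spans rows 70–148 at about column 324, the near axle end is at (202,324), and the plates are at rows 63 and 153.

Run:
```python
from h import *
f,K,M=cam('wrist');o=robot.get_obs();print(o['position'],R.from_quat(o['tool_rot']).as_matrix().round(3))
for rc,z in(((202,324),.03),((158,324),.03),((5,323),.03),((110,324),.041),((75,323),.041),((145,324.5),.041),((63,323),.056),((153,324),.056)): print(rc,z,ray(K,M,rc,z).round(4))
```

```text
[ 0.52676133 -0.0520374   0.19601395] [[ 0.038  0.999 -0.003]
 [ 0.999 -0.038  0.001]
 [ 0.001 -0.003 -1.   ]]
(202, 324) 0.03 [ 0.5249 -0.0699  0.03  ]
(158, 324) 0.03 [ 0.5268 -0.0203  0.03  ]
(5, 323) 0.03 [0.5315 0.1239 0.03  ]
(110, 324) 0.041 [0.5288 0.0291 0.041 ]
(75, 323) 0.041 [0.5291 0.0615 0.041 ]
(145, 324.5) 0.041 [ 0.528  -0.0054  0.041 ]
(63, 323) 0.056 [0.5296 0.0699 0.056 ]
(153, 324) 0.056 [ 0.5274 -0.0116  0.056 ]
```

The rotor middle is at about (0.529, 0.030). Before grasping it, I'll look at the mixer with the empty wrist.

```bash
python3 -m handwheel '[[-0.1,0,-0.1,0],[-0.22,0.01,-0.2,0],[-0.34,0.01,-0.2,0],[-0.46,0.02,-0.2,0],[-0.58,0.02,-0.2,0],[-0.7,0.03,-0.2,0],[-0.82,0.03,-0.2,0],[-0.92,0.04,-0.2,0],[-1,0.04,-0.2,0],[-1,0.04,-0.2,0],[-1,0.04,-0.2,0],[-1,0.04,-0.2,0]]' 60 60
python3 - <<'E'
from h import *
o=robot.get_obs();f,K,M=cam('wrist');save(f,'w3.png');np.savez('w3.npz',f=f,K=K,M=M);print(o['position'])
E
```

```text
time: 9.43
position: [0.5278, -0.3514, 0.2552]
tool_rot: [0.72, 0.694, 0.0, -0.003]
ft_force: [0.5, 0.3, 0.1]
grip_width: 0.0524
grip_force: 0.0
[ 0.52783181 -0.35135128  0.25523328]
```

View pics/w3.png

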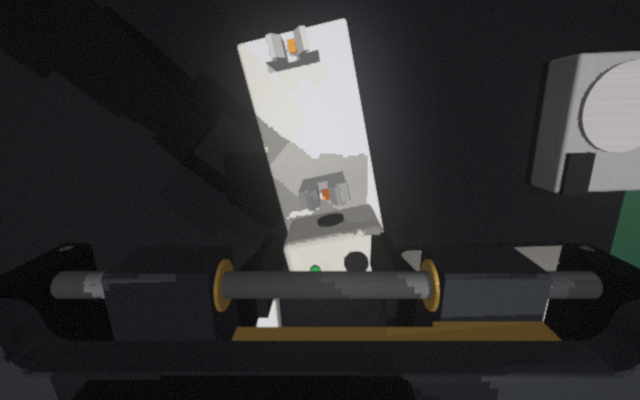

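Both slots are visible: the far one at about (46,292), the motor-side one at about (193,325). I'll enlarge them.

Run:
```python
from h import *
f=np.load('w3.npz')['f']
a=f[20:80,255:330];b=f[165:225,290:365]
save(cv2.resize(np.clip(np.vstack([a])*1.0,0,255).astype('uint8'),None,fx=5,fy=5,interpolation=2),'x.png')
c=np.hstack([a,np.clip(b*1.5,0,255).astype('uint8')]);save(cv2.resize(c,None,fx=5,fy=5,interpolation=2),'x.png')
```

```text
(no output)
```

View pics/x.png

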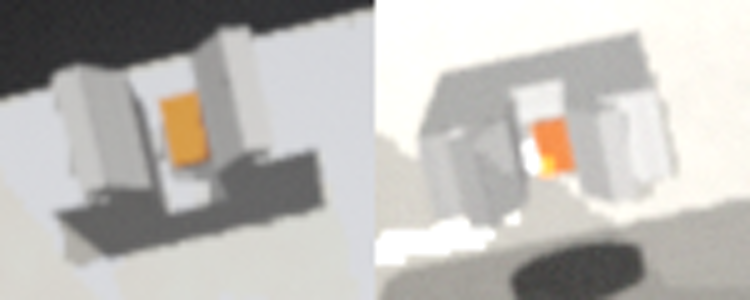

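```bash
cat > edge.py <<'E'
from h import *
d=np.load('w3.npz');f,K,M=d['f'].astype(float),d['K'],d['M']
g=cv2.GaussianBlur(f.mean(2),(0,0),1)
L=[];Rr=[]
for r in range(60,175,4):
    # left edge near line (45,238)->(225,287); right edge (19,346)->(232,382)
    cl=238+(r-45)*.272; cr=346+(r-19)*.169
    for c0,out,s in((cl,L,1),(cr,Rr,-1)):
        cs=np.arange(int(c0)-12,int(c0)+13); gr=s*np.gradient(g[r,cs]); k=gr.argmax()
        if gr[k]>6 and 0<k<24:
            a,b,c=gr[k-1:k+2]; out.append((r,cs[k]+.5*(a-c)/(a-2*b+c)))
def line(P):
    W=np.array([ray(K,M,p,.03)[:2] for p in P]); 
    for _ in range(3):
        c=W.mean(0);u=np.linalg.svd(W-c)[2][0];u*=np.sign(-u[1]);n=np.array([-u[1],u[0]]);e=abs((W-c)@n);W=W[e<max(.001,2*np.median(e))]
    return c,u,e.max(),len(W)
a=line(L);b=line(Rr);print(a,b)
u=a[1]+b[1];u/=np.linalg.norm(u);n=np.array([-u[1],u[0]])
print('width',(b[0]-a[0])@n,'yaw',np.arctan2(u[1],u[0]))
mid=(a[0]@n+b[0]@n)/2
hsv=cv2.cvtColor(d['f'],cv2.COLOR_RGB2HSV);o=(hsv[...,0]<18)&(hsv[...,1]>150)&(hsv[...,2]>100)
nn,_,st,ce=cv2.connectedComponentsWithStats(o.astype(np.uint8))
for i in range(1,nn):
    if st[i,4]>15:
        w=ray(K,M,ce[i][::-1],.09)[:2];print('orange',ce[i],st[i],w,'along',w@u,'off',w@n-mid)
print('u',u,'n',n,'mid',mid)
E
python3 edge.py
```

```text
(array([ 0.44437778, -0.27387659]), array([ 0.17645663, -0.98430842]), np.float64(0.0005548036902434683), 29) (array([ 0.57633605, -0.2787881 ]), array([ 0.17703562, -0.98420444]), np.float64(0.00011361130656086023), 29)
width 0.12901268832809873 yaw -1.393116779012487
orange [325.19565217 194.13043478] [322 190   7  10  46] [ 0.52687592 -0.35901828] along 0.44648934813844376 off 0.0016445143557343167
u [ 0.17674613 -0.98425647] n [0.98425647 0.17674613] mid 0.45348142827723
```

```bash
python3 -c "
from edge import *
for rc in((46,292),): 
  w=ray(K,M,rc,.09)[:2];print(w,w@u,w@n-mid)" | tail -1
python3 -m handwheel '[[0.12,0,0,0],[0.25,-0.01,0,0],[0.38,-0.01,0,0],[0.5,-0.02,0,0],[0.63,-0.03,0,0],[0.76,-0.03,0.05,0],[0.88,-0.04,0.1,0],[1,-0.04,0.2,0],[1,-0.04,0.2,0]]' 60 60 && python3 -m handwheel '[[0.12,0,0,0],[0.23,-0.007,0,0],[0.273,-0.007,0.05,0],[0.273,-0.007,0.15,0],[0.273,-0.007,0.27,0],[0.273,-0.007,0.38,0],[0.273,-0.007,0.47,0],[0.273,-0.007,0.54,0],[0.273,-0.007,0.58,0],[0.273,-0.007,0.595,0],[0.273,-0.007,0.595,0],[0.273,-0.007,0.595,0]]' 60 60 && python3 -m handwheel '[[0,0,0,0],[0,0,0,0],[0,0,0,0],[0,0,0,0],[0,0,0,0],[0,0,0,0],[0,0,0,0],[0,0,0,0]]' 10 60
```

```text
[ 0.5002939  -0.20877864] 0.2939167405841147 0.0020352595843121657
time: 10.23
position: [0.5233, -0.045, 0.1942]
tool_rot: [0.718, 0.696, -0.002, -0.005]
ft_force: [-0.9, 0.1, 0.3]
grip_width: 0.0521
grip_force: 0.0
time: 11.23
position: [0.5292, 0.0299, 0.0195]
tool_rot: [0.72, 0.694, 0.0, 0.0]
ft_force: [1.4, 0.3, 0.1]
grip_width: 0.0523
grip_force: 0.0
time: 11.9
position: [0.5298, 0.0294, 0.0195]
tool_rot: [0.72, 0.694, 0.001, 0.001]
ft_force: [0.9, 0.2, 3.8]
grip_width: 0.0211
grip_force: 60.0
```

```bash
python3 -m handwheel '[[0,0,-0.03,0],[0,0,-0.1,0],[0,0,-0.2,0],[0,0,-0.32,0],[0,0,-0.43,0],[0,0,-0.52,0],[0,0,-0.57,0],[-0.06,0,-0.57,-0.003],[-0.15,0,-0.57,-0.006],[-0.26,-0.003,-0.57,-0.01],[-0.37,-0.006,-0.57,-0.015],[-0.48,-0.01,-0.57,-0.02],[-0.6,-0.012,-0.57,-0.025],[-0.72,-0.015,-0.57,-0.03],[-0.82,-0.018,-0.57,-0.0343],[-0.92,-0.018,-0.57,-0.0343],[-1,-0.018,-0.57,-0.0343],[-1,-0.018,-0.57,-0.0343],[-1,-0.018,-0.57,-0.0343],[-1,-0.018,-0.57,-0.0343]]' 10 60
python3 - <<'E'
from h import *
P=[];
for i in range(4):
    cam('side');o=robot.get_obs();P.append(np.r_[o['position'],R.from_quat(o['tool_rot']).as_matrix()[:,0]])
p=np.mean(P,0);print(p.round(4),np.std(P,0).round(4))
x=p[3:5]/np.hypot(*p[3:5]);y=np.array([x[1],-x[0]])
d=np.array([.5118,-.2842])-p[:2];print('tool x,y frac',d@x/.3,d@y/.3,'yaw err',np.arctan2(x[1],x[0])-np.arctan2(.98426,-.17675))
f,K,M=cam('wrist');save(f,'w4.png')
E
```

```text
time: 13.57
position: [0.511, -0.2687, 0.1893]
tool_rot: [0.642, 0.767, 0.0, -0.002]
ft_force: [0.4, 0.9, -3.9]
grip_width: 0.0213
grip_force: 60.0
[ 0.5117 -0.2683  0.1897 -0.178   0.984   0.0019] [0.0003 0.0001 0.0002 0.0004 0.0001 0.0007]
tool x,y frac -0.052053997345104616 -0.0090653915608662 yaw err 0.0012950027253089136
```

```bash
python3 -m handwheel '[[-0.03,-0.005,0,0],[-0.052,-0.009,0,0],[-0.052,-0.009,0.05,0],[-0.052,-0.009,0.12,0],[-0.052,-0.009,0.19,0],[-0.052,-0.009,0.24,0],[-0.052,-0.009,0.27,0],[-0.052,-0.009,0.275,0],[-0.052,-0.009,0.275,0],[-0.052,-0.009,0.275,0]]' 10 60
python3 - <<'E'
from h import *
fs=[cam(n)[0] for n in('wrist','side','scene')]
a=cv2.resize(fs[0][0:260,200:440],(480,520),interpolation=2)
b=cv2.resize(fs[1][95:195,275:365],(270,300),interpolation=2);c=cv2.resize(fs[2][220:310,160:260],(270,243),interpolation=2)
o=np.zeros((550,760,3),np.uint8);o[:520,:480]=a;o[:300,485:755]=b;o[303:546,485:755]=c;save(o,'v.png')
E
```

```text
time: 14.65
position: [0.5131, -0.2867, 0.1083]
tool_rot: [0.642, 0.767, -0.0, 0.001]
ft_force: [0.0, -0.3, -2.4]
grip_width: 0.0216
grip_force: 60.0
```

View pics/v.png

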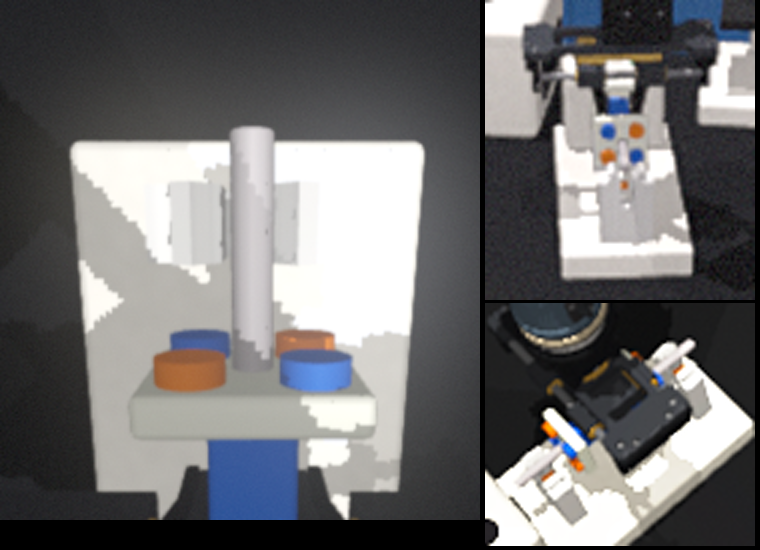

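The wrist view shows the axle at crop columns 230–273, between flare edges at about 228 and 272. It looks centred over the far slot. I'll check this with intensity profiles.

Run:
```python
from h import *
f,K,M=cam('wrist');g=f.astype(int).mean(2)
for a,b in((96,104),(108,116),(122,128)): print(a,list(enumerate(g[a:b,270:366].mean(0).astype(int),270)) if 0 else ' '.join(map(str,g[a:b,270:366].mean(0).astype(int))))
# predicted columns for model at p
u=np.array([.17675,-.98426]);n=np.array([.98426,.17675]);
for off in(0,):
  for al in(-.0715,-.08):
    for y,z in((.026,.11),(.013,.11),(.00625,.098),(.00625,.07),(.005,.119)):
        q=[proj(K,M,np.r_[u*(.3702+al)+n*(.4535+off+s*y),z])[0].round(1).tolist() for s in(-1,1)];print(al,y,z,q)
```

```text
96 253 253 253 253 253 254 254 255 255 255 255 255 254 245 231 229 227 227 227 227 227 227 227 226 222 209 207 207 209 210 210 210 210 210 208 207 209 211 211 201 164 144 162 190 186 162 155 165 176 184 192 196 200 203 207 211 212 213 214 213 213 214 215 209 202 191 180 190 201 204 206 207 207 207 207 207 206 205 209 228 249 251 251 251 252 252 252 251 252 255 255 255 255 255 255 255
108 247 253 253 253 253 253 254 254 255 255 255 255 255 255 248 225 227 227 227 227 227 227 227 227 224 214 207 207 209 210 210 210 210 210 209 208 209 211 213 211 197 151 152 173 174 154 151 164 175 184 191 196 200 203 207 211 213 212 211 209 208 206 202 195 191 183 177 192 205 205 207 208 208 208 208 206 201 201 214 236 251 252 252 252 252 252 252 252 254 255 255 255 255 255 255 255
122 181 182 187 199 212 230 251 254 254 255 255 255 255 254 251 246 233 228 227 228 228 228 228 227 226 219 208 208 209 210 210 210 210 210 210 208 209 212 212 209 193 160 150 168 176 162 151 163 173 183 191 196 200 203 208 211 212 212 210 209 208 206 202 197 190 181 173 188 200 204 207 208 209 208 209 208 205 203 220 244 252 253 253 253 253 253 253 253 255 255 255 255 255 255 255 255
-0.0715 0.026 0.11 [[122.2, 270.5], [122.3, 374.7]]
-0.0715 0.013 0.11 [[122.2, 296.6], [122.2, 348.6]]
-0.0715 0.00625 0.098 [[121.5, 311.2], [121.5, 334.4]]
-0.0715 0.00625 0.07 [[120.1, 313.2], [120.1, 333.1]]
-0.0715 0.005 0.119 [[122.9, 311.8], [122.9, 333.1]]
-0.08 0.026 0.11 [[104.3, 269.6], [104.4, 375.5]]
-0.08 0.013 0.11 [[104.3, 296.1], [104.4, 349.0]]
-0.08 0.00625 0.098 [[104.9, 311.0], [104.9, 334.6]]
-0.08 0.00625 0.07 [[105.9, 313.1], [105.9, 333.2]]
-0.08 0.005 0.119 [[103.8, 311.6], [103.9, 333.2]]
```

The axle sits about 1.4 mm towards +y of the slot centre. I'll shift it -y with a slight extra bias for the gates, then lower to just above them.

```bash
python3 -m handwheel '[[0,-0.003,0,0],[0,-0.006,0,0],[0,-0.006,0.02,0],[0,-0.006,0.04,0],[0,-0.006,0.055,0],[0,-0.006,0.065,0],[0,-0.006,0.065,0],[0,-0.006,0.065,0]]' 10 60; python3 -m handwheel '[[0,0,0.006,0],[0,0,0.012,0],[0,0,0.018,0],[0,0,0.018,0]]'
```

```text
time: 15.52
position: [0.5104, -0.2861, 0.0875]
tool_rot: [0.642, 0.767, 0.0, -0.0]
ft_force: [-0.9, -0.2, -4.0]
grip_width: 0.0211
grip_force: 60.0
time: 15.85
position: [0.5108, -0.2865, 0.0838]
tool_rot: [0.641, 0.767, -0.0, 0.0]
ft_force: [-2.0, 1.3, 5.7]
grip_width: 0.0215
grip_force: 60.0
```

```bash
python3 -m handwheel '[[0,0,0.005,0],[0,-0.001,0.01,0],[0,-0.002,0.015,0],[0,-0.002,0.02,0],[0,-0.002,0.02,0]]'; python3 -m handwheel '[[0,0,0.006,0],[0,0,0.012,0],[0,0,0.018,0],[0,0,0.018,0]]'
```

```text
time: 16.27
position: [0.5097, -0.2871, 0.0787]
tool_rot: [0.641, 0.767, -0.001, 0.001]
ft_force: [-5.6, -0.4, 9.0]
grip_width: 0.0218
grip_force: 60.0
time: 16.6
position: [0.5096, -0.287, 0.0721]
tool_rot: [0.642, 0.767, -0.0, 0.0]
ft_force: [-3.8, -1.1, 1.6]
grip_width: 0.0214
grip_force: 60.0
```

```bash
python3 -m handwheel '[[0,0,0.006,0],[0,0,0.012,0],[0,0,0.018,0],[0,0,0.022,0],[0,0,0.022,0]]'; python3 -m handwheel '[[0,0,0.003,0],[0,0,0.006,0],[0,0,0.009,0],[0,0,0.009,0]]'
```

```text
time: 17.02
position: [0.5103, -0.286, 0.0645]
tool_rot: [0.641, 0.767, 0.0, -0.0]
ft_force: [-0.5, 0.6, -0.0]
grip_width: 0.0215
grip_force: 60.0
time: 17.35
position: [0.5104, -0.286, 0.0643]
tool_rot: [0.641, 0.767, 0.0, 0.0]
ft_force: [-3.3, 3.7, 15.6]
grip_width: 0.0211
grip_force: 60.0
```

```bash
python3 -m handwheel '[[0,0,0.003,0],[0,0,0.006,0],[0,0,0.006,0],[0,0,0.006,0]]'
python3 - <<'E'
from h import *
print(robot.get_obs()['moment'],robot.get_obs()['position'])
E
python3 -m handwheel '[[0,0,-0.006,0],[0,0,-0.014,0],[0,0,-0.014,0]]' && python3 -m handwheel '[[0,0,0,0],[0,0,0,0],[0,0,0,0],[0,0,0,0],[0,0,0,0]]' 60 && python3 -m handwheel '[[0,0,-0.03,0],[0,0,-0.1,0],[0,0,-0.2,0],[0,0,-0.32,0],[0,0,-0.44,0],[0,0,-0.5,0],[0,0,-0.5,0],[0,0,-0.5,0]]' 60
```

```text
time: 17.68
position: [0.5104, -0.2861, 0.0642]
tool_rot: [0.641, 0.767, 0.0, 0.001]
ft_force: [-5.3, 4.6, 26.3]
grip_width: 0.0215
grip_force: 60.0
[ 0.76853386  0.96000949 -0.03960083] [ 0.5103608  -0.28609114  0.06417528]
time: 17.93
position: [0.5105, -0.2864, 0.0646]
tool_rot: [0.641, 0.767, 0.0, 0.001]
ft_force: [0.4, 0.6, -3.7]
grip_width: 0.0216
grip_force: 60.0
time: 18.35
position: [0.5101, -0.2864, 0.0641]
tool_rot: [0.642, 0.767, 0.0, -0.0]
ft_force: [1.0, 0.6, -0.4]
grip_width: 0.0464
grip_force: 0.0
time: 19.02
position: [0.5105, -0.2867, 0.2162]
tool_rot: [0.641, 0.767, -0.0, 0.002]
ft_force: [-0.1, 0.2, -0.8]
grip_width: 0.0518
grip_force: 0.0
```

No picture views are left, so I'll clear the arm and check the seating numerically, comparing rotor outlines with the model at several heights and tilts.

```bash
python3 -m handwheel '[[0.1,0,-0.1,0],[0.2,0,-0.2,0],[0.32,0,-0.2,0],[0.45,0,-0.2,0],[0.58,0,-0.2,0],[0.7,0,-0.2,0],[0.8,0,-0.2,0],[0.85,0,-0.2,0],[0.85,0,-0.2,0],[0.85,0,-0.2,0]]'
cat > chk.py <<'E'
from fit import *
u=np.array([.17675,-.98426,0]);n=np.array([.98426,.17675,0]);zz=np.array([0,0,1.])
P=[box(-.036,.036,-.011,.011,-.011,.011),box(.036,.046,-.026,.026,-.026,.026),box(-.046,-.036,-.026,.026,-.026,.026),box(-.1,.1,-.0045,.0045,-.0045,.0045)]
def rs(p,K,M):
    im=np.zeros((400,640),np.uint8);al,off,z,t=p
    a=u*np.cos(t)+zz*np.sin(t);b=zz*np.cos(t)-u*np.sin(t)
    for q in P:
        w=u*al+n*off+zz*z+q@np.array([a,n,b])
        h=cv2.convexHull((proj(K,M,w)[:,::-1]*16).round().astype(np.int32));cv2.fillConvexPoly(im,h,255,shift=4,lineType=cv2.LINE_AA)
    return im/255.
vs=[]
for c in('scene','side'):
    f,K,M=cam(c);ex=proj(K,M,u*.3702+n*.4535+zz*.075)[0]
    for d in vision.outline_of(c,'rotor'):
        print(c,np.round(d['point']),ex.round(),round(d['conf'],2),d['mask'].sum())
        if np.hypot(*(d['point']-ex))<20: vs.append((K,M,d['mask'].astype(float)));break
def cost(p,v=None): return sum(1-np.minimum(m,s).sum()/np.maximum(m,s).sum() for K,M,m in (v or vs) for s in [rs(p,K,M)])
for v in ([[x] for x in vs]+[vs]):
    x0=np.array([.3702,.4535,.078,0.]);r=minimize(cost,x0,args=(v,),method='Nelder-Mead',options=dict(initial_simplex=x0+np.vstack([np.zeros(4),np.diag([.01,.006,.01,.1])])))
    print(r.x.round(4),round(r.fun,3))
for z,t in((.075,0),(.085,0),(.095,0),(.085,.1),(.085,-.1)): print(z,t,round(cost((.3702,.4535,z,t)),3))
E
python3 chk.py
```

```text
time: 19.85
position: [0.464, -0.0346, 0.2731]
tool_rot: [0.641, 0.768, -0.001, -0.001]
ft_force: [0.3, -0.9, 0.2]
grip_width: 0.0525
grip_force: 0.0
scene [100. 336.] [266. 210.] 0.83 1007
scene [267. 205.] [266. 210.] 0.81 819
side [336. 307.] [149. 320.] 0.66 798
side [334. 448.] [149. 320.] 0.6 3282
side [142. 319.] [149. 320.] 0.58 296
[0.3757 0.4516 0.0777 0.0427] 0.263
[ 0.4024  0.4552  0.0755 -0.4679] 0.28
[ 0.3769  0.4523  0.0776 -0.0109] 0.751
0.075 0 0.857
0.085 0 0.881
0.095 0 1.009
0.085 0.1 0.913
0.085 -0.1 0.884
```

```bash
python3 -m handwheel '[[-0.1,0,0,0],[-0.22,0,0,0],[-0.34,0,0,0],[-0.46,0,0,0],[-0.58,0,0,0],[-0.7,0,0,0],[-0.8,0,0,0],[-0.9,0,0,0],[-1,0.01,0,0],[-1,0.01,0,0],[-1,0.01,0,0],[-1,0.01,0,0]]'
cat > chk2.py <<'E'
from h import *
u=np.array([.17675,-.98426,0]);n=np.array([.98426,.17675,0]);zz=np.array([0,0,1.])
f,K,M=cam('wrist');save(f,'w5.png');hsv=cv2.cvtColor(f,cv2.COLOR_RGB2HSV)
for nm,lo,hi in(('orange',3,20),('blue',100,125)):
    o=((hsv[...,0]>=lo)&(hsv[...,0]<=hi)&(hsv[...,1]>140)&(hsv[...,2]>90)).astype(np.uint8)
    k,_,st,ce=cv2.connectedComponentsWithStats(o)
    for i in range(1,k):
        if st[i,4]>8 and ce[i][1]<250:
            w=ray(K,M,ce[i][::-1],.09);print(nm,ce[i].round(1),st[i],'al',round(w@u-.3702,4),'off',round(w@n-.4535,4))
for al in(-.1,-.076,-.046,.046,.076,.1): print(al,[proj(K,M,u*(.3702+al)+n*.4535+zz*z)[0].round(1).tolist() for z in(.075,.09)])
# axle end profile along the axle
g=f.astype(int).mean(2)
for s in(-1,1):
    print(s,[int(cv2.getRectSubPix(f,(1,1),tuple(proj(K,M,u*(.3702+s*a)+n*.4530+zz*.08)[0][::-1].astype(float))).mean()) for a in np.arange(.05,.112,.002)])
E
python3 chk2.py
```

```text
time: 21.05
position: [0.5201, -0.3302, 0.2736]
tool_rot: [0.642, 0.767, 0.0, -0.001]
ft_force: [0.8, 0.6, 0.3]
grip_width: 0.0526
grip_force: 0.0
orange [326.6  68. ] [324  63   6  11  64] al -0.0768 off 0.0015
orange [311.6  98.5] [306  97  12   4  47] al -0.0465 off -0.0146
orange [312.6 189.3] [308 188  11   4  34] al 0.0541 off -0.015
orange [327.  206.8] [325 203   5   9  41] al 0.0756 off 0.002
blue [340.5  98.8] [339  98   4   3  10] al -0.0463 off 0.0165
blue [324.2 134. ] [317 114  17  41 558] al -0.0092 off -0.0012
blue [320.3 171.5] [318 166   9   9  29] al 0.033 off -0.0057
-0.1 [[46.6, 325.2], [43.5, 325.1]]
-0.076 [[70.8, 325.2], [68.8, 325.2]]
-0.046 [[99.7, 325.3], [99.1, 325.2]]
0.046 [[179.8, 325.4], [182.5, 325.3]]
0.076 [[203.5, 325.4], [207.1, 325.4]]
0.1 [[221.6, 325.4], [226.0, 325.4]]
-1 [215, 215, 215, 215, 215, 215, 215, 214, 214, 201, 198, 172, 178, 178, 177, 177, 177, 196, 213, 213, 213, 213, 212, 204, 103, 73, 71, 70, 68, 67, 65]
1 [193, 187, 158, 153, 155, 154, 154, 153, 152, 153, 152, 145, 126, 130, 128, 128, 125, 121, 167, 192, 192, 193, 192, 193, 192, 192, 172, 92, 69, 68, 68]
```

Both orange gates show closed above the axle, at -77 and +76 mm. That means both ends are seated.

```bash
python3 -c "
from rig import job
print(job.hand_in())"
```

```text
the job is handed in; nothing more can be done
None
```

The rotor was drawn from its sleeve, laid flat on the mat and released, then regrasped by the blue bar and pressed level into the mixer until it bottomed firmly, with both gates seen closed above the axle, and the job was handed in at about 21 s.

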